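# Start a timed stirring run in a titration lab

### The job

Start the stirring run by pressing three latching keys with the fingertips, each lightly and all the way down so that it stays down, in this order: first the long bar key on the grey supply box, then the round key on the magnetic stirrer, and last the large round key on the bench timer. Leave the other key of each device up. Do not lift the timer or push it about, do not upset or shift the glassware and other things standing around, and finish with the hand clear.

Things in the scene. Friction and masses are not known exactly. Their poses are not given: they have to be found in the camera images.
- supply: Grey painted supply box, fixed to the bench, 90 (x) x 190 (y) x 55 mm high; origin at the centre of its underside, z up. Its long bar key is on the top at (-12, +45) mm and its short key at (-12, -65) mm in the box's own x, y.
- bar_key (a joint): Long bar key on the supply box, grey plastic, 20 (x) x 56 (y) mm seen from above, standing 18 mm proud of the box top when up. The joint is its stem: 0 fully up, 0.010 m fully down on its stop; starts within 1.5 mm of 0. The stem needs about 2 N all the way, has no return spring and stays where it is pushed.
- bar_key_top (a point): Centre of the top face of the long bar key; moves with the cap; 73 mm above the bench when fully up, 63 mm when fully down and let go. Axes as the supply box. The cap is cushioned on its stem (1 mm per 2 N, 7 mm at most): press the cap 11 to 13 mm down from fully up, or until about 4 to 8 N, to bring the stem home; over 25 N is too hard.
- short_key (a joint): Short key on the supply box, 20 x 22 mm, 18 mm proud, 110 mm from the bar key centre to centre. It is made like the others (10 mm stroke, about 2 N) and must be left up.
- stirrer: White magnetic stirrer, fixed to the bench, 220 (x) x 150 (y) mm, body 65 mm high, with a round steel plate (132 mm across, top at 73 mm) centred at x = +38 mm that carries a beaker; origin at the centre of its underside, z up; its key deck is the -x end. Round key at (-80, +45) mm and square key at (-80, -45) mm in its own x, y.
- round_key (a joint): Round key on the stirrer, grey plastic, 30 mm across, standing 18 mm proud of the body when up. The joint is its stem: 0 fully up, 0.010 m fully down on its stop; starts within 1.5 mm of 0. The stem needs about 2 N all the way, has no return spring and stays where it is pushed.
- round_key_top (a point): Centre of the top face of the stirrer's round key; moves with the cap; 83 mm above the bench when fully up, 73 mm when fully down and let go. Axes as the stirrer. The cap is cushioned on its stem (1 mm per 2 N, 7 mm at most): press the cap 11 to 13 mm down from fully up, or until about 4 to 8 N, to bring the stem home; over 25 N is too hard.
- square_key (a joint): Square key on the stirrer, 22 x 22 mm, 18 mm proud, 90 mm from the round key centre to centre. It is made like the others (10 mm stroke, about 2 N) and must be left up.
- timer: White bench timer, loose on the bench, about 0.25 to 0.5 kg, 110 (x) x 70 (y) x 35 mm high; origin at the centre of its underside, z up. Large round key on the top at (+28, 0) mm and a thin small key at (-40, 0) mm in its own x, y, a dark display between them. It stays put when pressed straight down.
- large_key (a joint): Large round key on the timer, grey plastic, 36 mm across, standing 18 mm proud of the case when up. The joint is its stem: 0 fully up, 0.010 m fully down on its stop; starts within 1.5 mm of 0. The stem needs about 2 N all the way, has no return spring and stays where it is pushed.
- large_key_top (a point): Centre of the top face of the timer's large round key; moves with the cap; 53 mm above the bench when fully up, 43 mm when fully down and let go. Axes as the timer. The cap is cushioned on its stem (1 mm per 2 N, 7 mm at most): press the cap 11 to 13 mm down from fully up, or until about 4 to 8 N, to bring the stem home; over 25 N is too hard.
- small_key (a joint): Small round key on the timer, 12 mm across, 14 mm proud, 68 mm from the large key centre to centre. It is made like the others (10 mm stroke, about 2 N) and must be left up.
- beaker: Loose glass beaker, 68 mm across, 85 mm high, standing on the stirrer's plate about 120 mm behind the keys; its rim is 158 mm above the bench. Origin at the centre of its underside.
- vial_a: Loose capped glass vial, 22 mm across, 45 mm high, standing between the devices to the right of the middle. Origin at the centre of its underside.
- vial_b: Loose vial like the other, standing between the devices to the left of the middle. Origin at the centre of its underside.
- reagent: Loose amber reagent bottle, 70 mm across, 140 mm high, beyond the devices. Origin at the centre of its underside.
- rinse: Loose white plastic bottle, 64 mm across, 150 mm high, beyond the devices. Origin at the centre of its underside.
- dish: Loose white ceramic dish, 84 mm across, 30 mm high, on the robot's side of the devices. Origin at the centre of its underside.
- spatula: Loose steel spatula, 160 mm long, lying on the robot's side of the devices. Origin under its middle.
Mind the look-alikes: they are no part of the job. Leave any green or red look-alike of the reagent alone.

How it is judged (in metres and radians):
On the way, in this order (a step that is already met when the one before it is completed fails the run):
1. the supply box's long bar key is down (value of joint bar_key above 0.007 m), for 0.1 s.
2. then the stirrer's round key is down (value of joint round_key above 0.007 m), for 0.1 s.
3. then the timer's large key is down (value of joint large_key above 0.007 m), for 0.1 s.
At the end, for the whole second after the job is handed in: The bar key, the stirrer's round key and the timer's large key are each at least 7 mm down of their 10 mm; the other three keys are less than 4 mm down; the timer rests flat on the bench within 30 mm of where it stood; every bystander is within 30 mm of its place and the standing ones upright (value of joint each of bar_key, round_key, large_key above 0.007 m and value of joint each of short_key, square_key, small_key below 0.004 m and linear speed of timer below 0.01 m/s and height (world z) of timer below 0.008 m and distance of each of timer, beaker, vial_a, vial_b, reagent, rinse, dish, spatula from where it was at the start of the episode below 0.03 m and angle between timer's own z axis and vertical below 0.1 rad and angle between each of beaker, vial_a, vial_b, reagent, rinse, dish's own z axis and vertical below 0.3 rad); the robot touches nothing.
It fails at once if a key was pressed before its turn ((value of joint round_key above 0.004 m and value of joint bar_key below 0.0065 m) or (value of joint large_key above 0.004 m and value of joint round_key below 0.0065 m)).
It fails at once if a key that should stay up was pressed (value of joint any of short_key, square_key, small_key above 0.004 m).
It fails at once if a device was pressed harder than 25 N (contact force between any of supply, stirrer, timer and the fingers above 25 N or contact force between any of supply, stirrer, timer and the arm above 25 N).
It fails at once if the timer was lifted, tipped or pushed about (height (world z) of timer above 0.012 m or distance of timer from where it was at the start of the episode above 0.03 m or angle between timer's own z axis and vertical above 0.2 rad).
It fails at once if a bystander was knocked over, lifted or shifted by more than 30 mm (distance of any of beaker, vial_a, vial_b, reagent, rinse, dish, spatula from where it was at the start of the episode above 0.03 m or angle between any of beaker, vial_a, vial_b, reagent, rinse, dish's own z axis and vertical above 0.5 rad).
It also fails if it takes over 54 s, if anything falls off the work surface, if the arm or the gripper's body presses on something with over 40 N, if the wrist force passes 120 N, or if a joint passes its speed limit or range.

### The arm

A 6-joint arm with a two-finger parallel gripper is mounted at the origin on the work surface. World frame = base frame: x ahead of the robot, y to its left, z up, the work surface at z = 0. Lengths are in m, angles in degrees, forces in N, time in s.
With the tool pointing down it reaches from about 0.4 to 0.825 m from the base axis. Payload 7 kg.
Tool frame: the origin (TCP) lies at the centre of the arm's flange, where the gripper is bolted on; the fingertips stand 178 mm ahead of it and the grasp point (between the pads) lies ahead of it (ctrl.grip_depth is the z of the grasp point in the tool frame, in m); z points along the fingers, x is the direction in which the jaws open and shut, and the axes are right-handed (so a half turn about z gives the same grasp; the last joint's range is limited). The gripper opens to 88 mm and grips with 3 to 60 N. Pads are 19 mm wide; open, the fingers measure 130 mm over their backs; the gripper's body (78 mm by 193 mm) begins 47 mm behind the grasp point.
Start: joints at [-56.889, 20.546, 0.682, 0, -70.136, -16.507], TCP at [0.193, -0.647, 0.405] pointing down, gripper open.
Joint ranges: [-176.03, 176.03], [-82.01, 121.73], [-58.28, 71.71], [-173.87, 95.51], [-174.79, -0.11], [-173.66, 173.66]. Speed limits (degrees/s): [136.94, 136.94, 172.46, 180, 180, 180].

### API

Orientations are given as [roll, pitch, yaw] about the fixed x, y, z axes, in that order (R = Rz(yaw) Ry(pitch) Rx(roll)).
In Python, from plant import ctrl gives the robot as it stands.
- The arm moves only by the tool carry_out, never from a script. Its arguments are lists of equal length, an entry for each row: "linear": the shift along the tool's x, y, z in cm, a list of three; "twist": the turn about the tool's z in degrees. In form: {"linear": [[tx, ty, tz], ...], "twist": [twist, ...]}. A call has 1 to 12 rows; each row is the pose to reach, as a shift and turn from the pose measured when the call began, along the tool's axes at that moment; what a row does not reach only later rows make up. A row lasts 1/12 s, in which the tool goes at most 41.7 mm and 7.16 degrees, less where a joint would pass 70% of its speed; a pose out of reach is approached as far as the arm can. A call with a gripper value outside its range is refused whole. "fingers" is the gripper's target within -1 to 1 (fully open at 1, half-way at 0, shut at -1), set as the call begins (left out, the last holds). The fingers move at their own pace and stop on an object; the grip force is fixed at half the most. Time passes only in rows, so rows that repeat a pose let the fingers close. It gives the time, the measured TCP pose, the force and the opening at its end, in the units of the state.
- ctrl.get_obs(): the state, without advancing time (a new reading comes with each control period).
- ctrl.snapshot(name): name is "scene" or "side" or "wrist"; returns the picture (400x640x3 uint8, blue, green, red); there is no depth.
- ctrl.camera_params(name): a dict with "fovy" (degrees; the focal length in pixels is half the picture's height over the tangent of half this angle, whatever the lens; pixels are square), "cx", "cy" (the principal point, pixels), "dist" ([k1, k2, p1, p2, k3] as OpenCV has them; the pictures are not rectified), "eye" and "rotation" of the camera in the world; the wrist camera has in their place "T_tool_cam" (4x4, takes a point from camera to tool coordinates, whose origin is the TCP and whose axes are the tool frame's). Camera axes: x right, y down, z forward; pixel columns grow to the right and rows downward; lengths in m; the calibration is good to about 2 mm. A picture is of the moment at which its call begins: read the wrist's pose just before it. camera_params takes no time and is no camera call.
- ctrl.close_job(): hands the job in, once; it reports no verdict.
The state is a dict: "clock": time; "joint_pos": joint angles; "qvel": joint speeds; "tau": joint torques, N m; "tool_pos": TCP position; "orientation": TCP orientation; "force": force on the tool from outside, world axes, zero at the start; "moment": the same for the moment, N m; "opening": finger opening in m.
Only numpy, scipy, OpenCV 4.12 (cv2) and the standard library are available. Lean on these libraries where they do the work, as an engineer would, in place of code of your own. Each camera call takes 0.05 s, during which the arm holds its last target.

## Working session

There is one attempt and no reset: what is moved stays moved. The work goes in short steps, Python scripts to look and compute and a tool call to move; the robot and the scene stay as the last step left them, time stands still between calls to the robot, and variables do not carry over. Pictures are saved under pics/ and viewed, and the job is handed in when it is done.

Besides the shell and the picture viewer there is one more tool, called after "Request:" by a JSON object that holds its "name" and its "arguments". carry_out: Moves the arm, as the interface text tells. Its arguments: {"type":"object","properties":{"linear":{"type":"array","items":{"type":"array","items":{"type":"number"}}},"twist":{"type":"array","items":{"type":"number"}},"fingers":{"type":"number"}},"required":["linear","twist"]}

```bash
mkdir -p pics; ls; python3 - <<'E'
from plant import ctrl
import cv2
print(ctrl.get_obs(), ctrl.grip_depth)
for n in("scene","side","wrist"):
    print(n,ctrl.camera_params(n)); cv2.imwrite(f"pics/{n}0.png",ctrl.snapshot(n))
E
```

```text
pics
{'clock': 0.0, 'joint_pos': array([-5.68902515e+01,  2.05923082e+01,  6.32908238e-01, -2.12230150e-02,
       -7.01344062e+01, -1.65072585e+01]), 'qvel': array([-0.04675453,  0.04106918, -0.00474826,  0.0822982 , -0.0153133 ,
        0.13201093]), 'tau': array([ 3.62684923e-04, -5.82724857e+01,  2.93056870e+01,  6.99741483e+00,
        6.79255289e-03, -1.20662326e-04]), 'tool_pos': array([ 0.1928189 , -0.6466709 ,  0.40370253]), 'orientation': array([-1.79992472e+02, -9.56090021e-02,  1.06595255e+02]), 'force': array([1.39977205, 0.39146104, 0.05451925]), 'moment': array([-0.02894722,  0.03416476, -0.00856162]), 'opening': 0.08743493856403861} 0.1593
scene {'fovy': 55.48565035134978, 'cx': 320.1515853300321, 'cy': 203.59341269730353, 'dist': array([0.02543503, 0.        , 0.        , 0.        , 0.        ]), 'eye': array([ 0.82283336, -0.60207943,  0.53171877]), 'rotation': array([-125.21170972,    0.92894273,   25.62124553])}
side {'fovy': 57.67106799060707, 'cx': 320.90139043373165, 'cy': 199.35347943772368, 'dist': array([-0.01956715,  0.        ,  0.        ,  0.        ,  0.        ]), 'eye': array([0.35784109, 0.61857129, 0.66851641]), 'rotation': array([-131.72183497,    1.23280919, -164.84791969])}
wrist {'fovy': 70.40635445329227, 'cx': 318.18566908895883, 'cy': 197.76075524252204, 'dist': array([-0.04651547,  0.        ,  0.        ,  0.        ,  0.        ]), 'T_tool_cam': array([[ 9.99999778e-01, -1.69684460e-04, -6.44307045e-04,
         1.17081446e-03],
       [ 3.32919841e-04,  9.64906819e-01,  2.62592309e-01,
        -7.07169151e-02],
       [ 5.77138427e-04, -2.62592465e-01,  9.64906661e-01,
         1.95212431e-02],
       [ 0.00000000e+00,  0.00000000e+00,  0.00000000e+00,
         1.00000000e+00]])}
```

View pics/scene0.png

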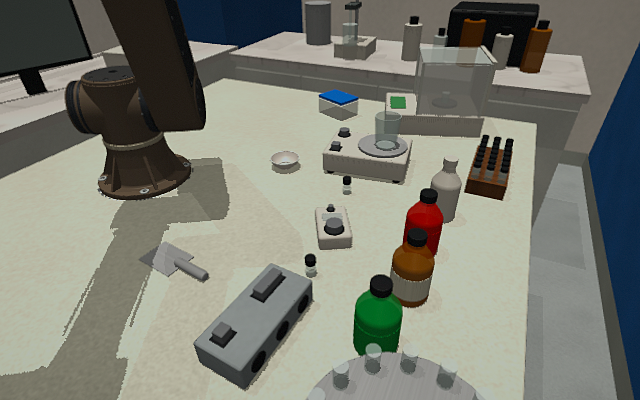

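View pics/side0.png

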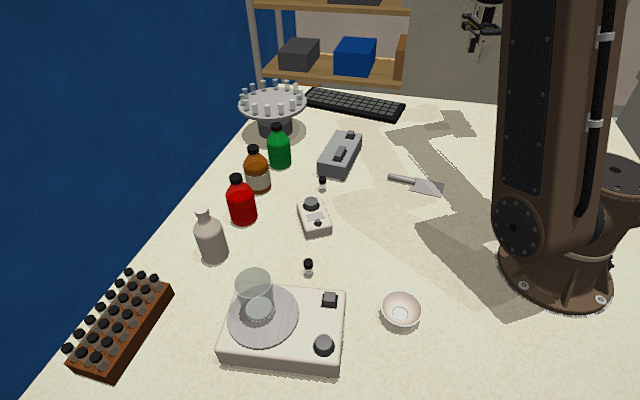

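View pics/wrist0.png

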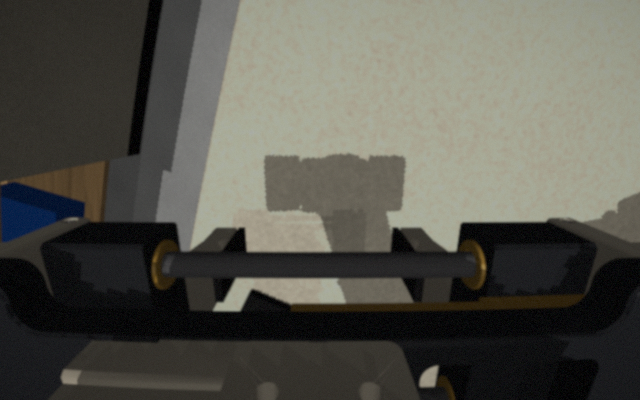

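```bash
cat > h.py <<'E'
import numpy as np, cv2
from scipy.spatial.transform import Rotation as R
from plant import ctrl
def cam(n, obs=None):
    p=ctrl.camera_params(n); f=200/np.tan(np.radians(p['fovy']/2))
    K=np.array([[f,0,p['cx']],[0,f,p['cy']],[0,0,1]])
    if n=='wrist':
        T=np.eye(4);T[:3,:3]=R.from_euler('xyz',obs['orientation'],degrees=True).as_matrix();T[:3,3]=obs['tool_pos']
        T=T@p['T_tool_cam'];return K,p['dist'],T[:3,:3],T[:3,3]
    return K,p['dist'],R.from_euler('xyz',p['rotation'],degrees=True).as_matrix(),p['eye']
def ray(c,uv):
    K,d,Rm,e=c
    x=cv2.undistortPoints(np.array([[uv]],float),K,d)[0,0]
    v=Rm@np.array([x[0],x[1],1]);return e,v/np.linalg.norm(v)
def plane(c,uv,z):
    e,v=ray(c,uv);return e+v*(z-e[2])/v[2]
def proj(c,P):
    K,d,Rm,e=c
    return cv2.projectPoints(np.array([P],float),Rm.T,-Rm.T@e,K,d)[0][0,0]
E
python3 - <<'E'
import cv2
s=cv2.imread('pics/scene0.png');d=cv2.imread('pics/side0.png')
def c(im,x,y,w,h,k,n): cv2.imwrite(n,cv2.resize(im[y:y+h,x:x+w],None,fx=k,fy=k,interpolation=cv2.INTER_CUBIC))
c(s,190,240,130,150,4,'pics/s_sup.png'); c(s,300,90,120,150,4,'pics/s_st.png')
c(d,290,120,90,120,5,'pics/d_sup.png'); c(d,210,250,150,130,5,'pics/d_st.png')
E
```

```text
(no output)
```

View pics/s_sup.png

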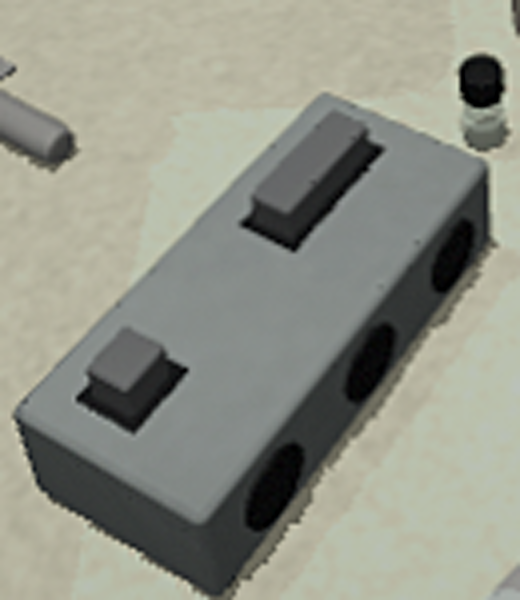

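View pics/s_st.png

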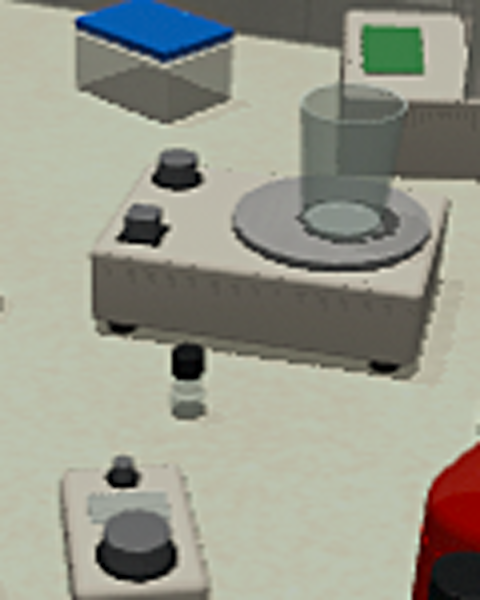

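View pics/d_sup.png

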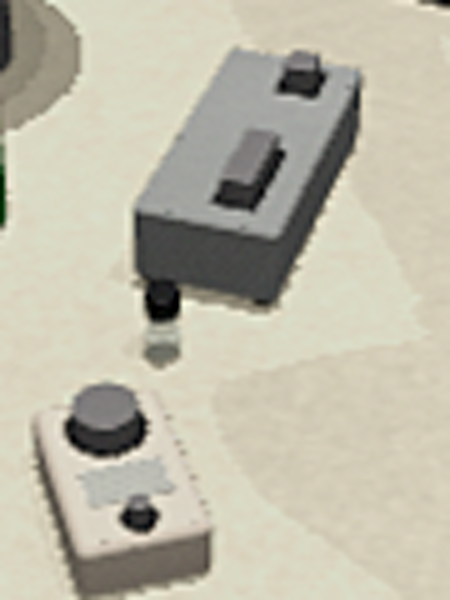

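View pics/d_st.png

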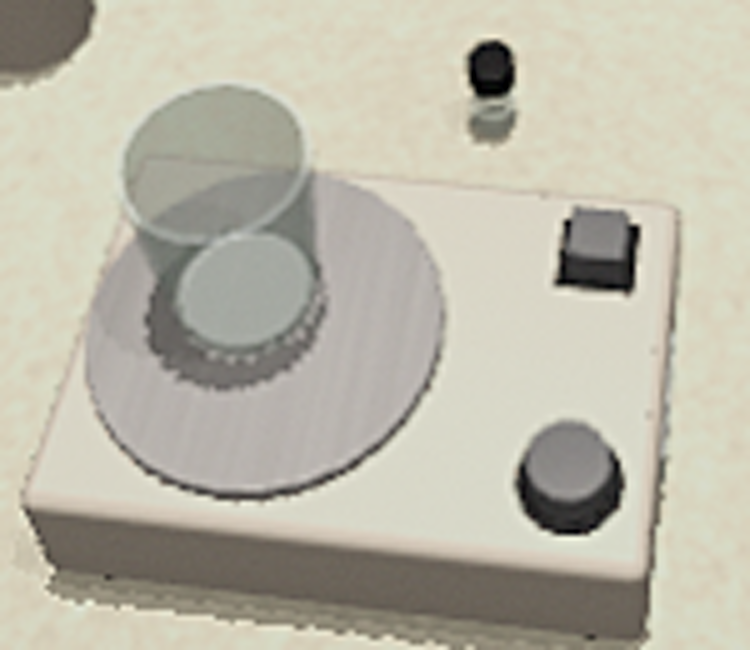

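```bash
python3 - <<'E'
from h import *
S=cam('scene');D=cam('side')
np.set_printoptions(precision=4,suppress=True)
for n,z,a,b in [('bar',.072,(268.2,280),(341.4,151.6)),('short',.072,(221.7,329.5),(350.6,133)),('round',.082,(345,129.7),(324.8,342.4)),('square',.082,(336,143.5),(330.2,297)),('large',.052,(334.2,223),(311.2,202)),('small',.048,(330.7,206),(318,222))]:
    e1,v1=ray(S,a);e2,v2=ray(D,b)
    t=np.linalg.lstsq(np.c_[v1,-v2],e2-e1,rcond=None)[0]
    p,q=e1+t[0]*v1,e2+t[1]*v2
    print(n,plane(S,a,z),plane(D,b,z),'tri',(p+q)/2,np.linalg.norm(p-q))
for a in((273,200),(352,119)): print(plane(S,(190+a[0]/4,240+a[1]/4),.072))
for a,z in(((310,263),0),((347,185),.045)): print('vial', plane(S,a,z))
print('vial',plane(S,(300+188/4,90+355/4),.045),plane(S,(190+482/4,240+70/4),.045),plane(D,(210+490/5,250+60/5),.045),plane(D,(290+162/5,120+295/5),.045))
print('beaker', plane(S,(387.5,116),.158))
E
```

```text
bar [ 0.5506 -0.2482  0.072 ] [ 0.5418 -0.2382  0.072 ] tri [ 0.5452 -0.2444  0.0666] 0.0042902961647812085
short [ 0.5411 -0.3574  0.072 ] [ 0.5365 -0.3439  0.072 ] tri [ 0.5379 -0.3541  0.0659] 0.0010102971772087063
round [0.4483 0.3241 0.082 ] [0.4409 0.3351 0.082 ] tri [0.4429 0.3334 0.0773] 0.0029887567434329493
square [0.4599 0.2344 0.082 ] [0.4536 0.2469 0.082 ] tri [0.4551 0.2439 0.0768] 0.0013897704629714086
large [ 0.5776 -0.0425  0.052 ] [ 0.5727 -0.0299  0.052 ] tri [ 0.5747 -0.0359  0.0463] 8.218930185510266e-05
small [0.5443 0.0139 0.048 ] [0.5381 0.0307 0.048 ] tri [0.5401 0.0235 0.0405] 0.00031889367201829686
[ 0.5477 -0.2731  0.072 ]
[ 0.5532 -0.2214  0.072 ]
vial [ 0.5593 -0.1192  0.    ]
vial [0.5425 0.112  0.045 ]
vial [0.5317 0.1382 0.045 ] [ 0.5759 -0.1468  0.045 ] [0.5275 0.1503 0.045 ] [ 0.5716 -0.1353  0.045 ]
beaker [0.5776 0.2853 0.158 ]
```

```bash
python3 - <<'E'
from h import *
for n in('scene','side'):
    c=cam(n);im=cv2.imread(f'pics/{n}0.png')
    for r in (.08,.1):
      for t in np.arange(0,6.28,.15):
        u=proj(c,(r*np.cos(t),r*np.sin(t),0));
        if abs(u).max()<1000: cv2.circle(im,tuple(int(round(v)) for v in u),1,(0,0,255),-1)
    print(n,proj(c,(0,0,0)))
    x,y=(60,50) if n=='scene' else (480,180)
    cv2.imwrite(f'pics/base_{n}.png',cv2.resize(im[y:y+160,x:x+160],None,fx=3,fy=3))
E
python3 -c "
import cv2,numpy as np
cv2.imwrite('pics/base.png',np.hstack([cv2.resize(cv2.imread('pics/base_%s.png'%n),(400,400)) for n in('scene','side')]))"
```

```text
scene [147.20702898 175.27501201]
side [551.70547174 268.23953891]
```

View pics/base.png

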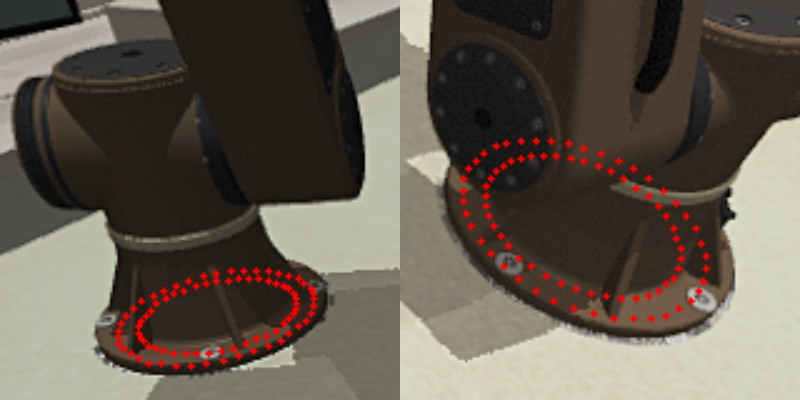

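```bash
python3 - <<'E'
from h import *
np.set_printoptions(precision=3,suppress=True)
S=cam('scene');D=cam('side')
for n,a in dict(carousel=(275,130),green=(279,163),amber=(258,187),red=(243,219),rinse=(212,258)).items(): print(n,plane(D,a,0))
print(plane(D,(275,103),.1))
E
```

```text
carousel [ 0.822 -0.419  0.   ]
green [ 0.74  -0.235  0.   ]
amber [ 0.759 -0.11   0.   ]
red [0.746 0.022 0.   ]
rinse [0.764 0.161 0.   ]
[ 0.815 -0.429  0.1  ]
```

Request:
{"name": "carry_out", "arguments": {"linear": [[2,3.6,0],[4,7.2,0],[6,10.8,0],[8,14.4,0],[9.5,18,0],[11.5,21.6,0],[13.5,25.2,0],[15,29,0],[17,32.5,0],[19,36,0],[20.5,39.5,0],[22.5,43,0]], "twist": [0,2,4,6,8,10,12,14,16,18,20,22.5], "fingers": -1}}

```text
clock: 1.15
tool_pos: [0.5418, -0.3068, 0.4041]
orientation: [-180.0, -0.1, 84.0]
force: [0.6, -1.0, 0.1]
opening: 0.0129
```

Request:
{"name": "carry_out", "arguments": {"linear": [[3,2.8,0],[6.4,5.8,0],[6.4,5.8,0],[6.4,5.8,0]], "twist": [0,0,0,0]}}

```text
clock: 1.48
tool_pos: [0.608, -0.247, 0.4031]
orientation: [-179.9, -0.1, 84.2]
force: [-0.6, -0.1, 0.4]
opening: 0.0002
```

```bash
python3 - <<'E'
from h import *
import pickle
o=ctrl.get_obs(); im=ctrl.snapshot('wrist'); cv2.imwrite('pics/w1.png',im); pickle.dump(o,open('w1.pkl','wb'))
print(o['tool_pos'],o['orientation'],o['opening'],o['force'])
c=cam('wrist',o)
for p in((.5506,-.2482,.072),(.5418,-.2382,.072)): print(proj(c,p))
s=ctrl.snapshot('scene'); cv2.imwrite('pics/s1.png',s)
E
```

```text
[ 0.60801201 -0.24700583  0.40305042] [-1.79888788e+02 -7.07159448e-02  8.42027560e+01] 0.00024758361545236486 [-0.64949271 -0.13933453  0.38769606]
[310.52515722 134.9702475 ]
[318.94103027 125.66063236]
```

View pics/w1.png

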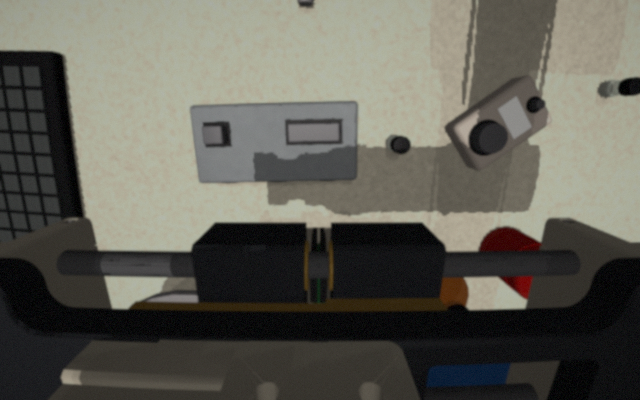

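View pics/s1.png

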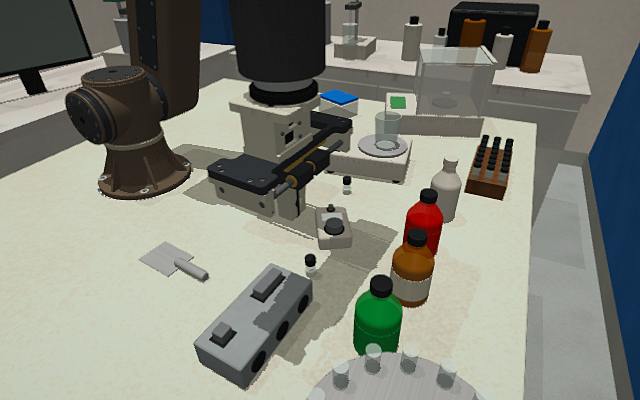

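```bash
python3 - <<'E'
import cv2
im=cv2.imread('pics/w1.png')
cv2.imwrite('pics/w1a.png',cv2.resize(im[90:190,185:365],None,fx=4,fy=4,interpolation=cv2.INTER_CUBIC))
cv2.imwrite('pics/w1b.png',cv2.resize(im[70:180,430:560],None,fx=4,fy=4,interpolation=cv2.INTER_CUBIC))
from h import *
import pickle
c=cam('wrist',pickle.load(open('w1.pkl','rb')))
for n,uv,z in(('bar',(314,132),.072),('short',(213,133),.072),('large',(488,138),.052),('small',(536,104),.048)): print(n,plane(c,uv,z))
E
```

```text
bar [ 0.54786426 -0.24414945  0.072     ]
short [ 0.53739033 -0.35291763  0.072     ]
large [ 0.57467186 -0.04287807  0.052     ]
small [0.54085602 0.0158897  0.048     ]
```

View pics/w1a.png

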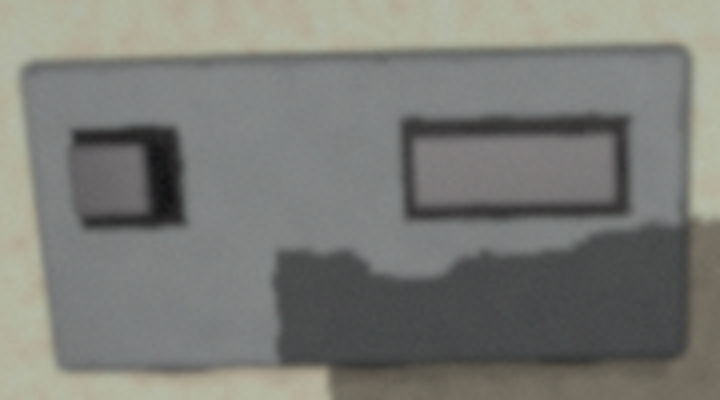

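View pics/w1b.png

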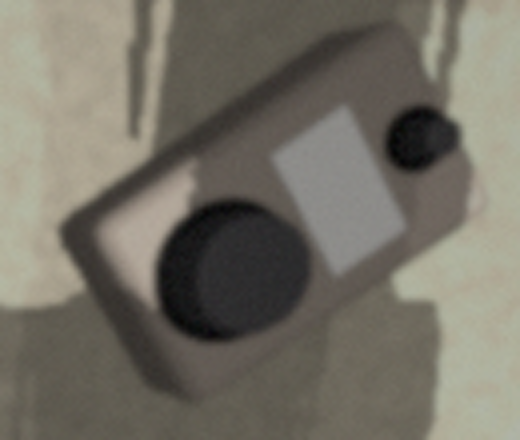

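Request:
{"name": "carry_out", "arguments": {"linear": [[-0.2,-3,2],[-0.4,-6,4],[-0.4,-6,7],[-0.4,-6,10],[-0.4,-6,12],[-0.4,-6,13.5],[-0.4,-6,13.5],[-0.4,-6,13.5]], "twist": [0,0,0,0,0,0,0,0]}}

```text
clock: 2.25
tool_pos: [0.5448, -0.2477, 0.2686]
orientation: [-179.8, -0.0, 84.0]
force: [0.1, -0.3, 0.4]
opening: 0.0009
```

```bash
python3 - <<'E'
from h import *
o=ctrl.get_obs();print(o['clock'],o['tool_pos'],o['force'])
a=ctrl.snapshot('scene')[170:370,180:340];b=ctrl.snapshot('side')[70:210,280:400]
cv2.imwrite('pics/p1.png',np.hstack([cv2.resize(a,(440,550)),cv2.resize(b,(360,550))]))
E
```

```text
2.25 [ 0.54482081 -0.24767454  0.26859816] [ 0.14558431 -0.25352584  0.42264408]
```

View pics/p1.png

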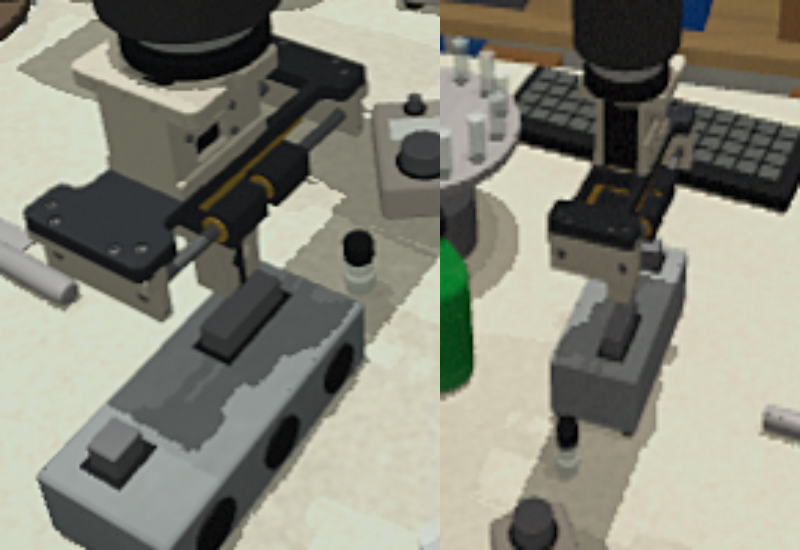

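Request:
{"name": "carry_out", "arguments": {"linear": [[0.3,0.4,0],[0.3,0.4,0.6],[0.3,0.4,1.2],[0.3,0.4,1.6],[0.3,0.4,1.9],[0.3,0.4,2.1],[0.3,0.4,2.1]], "twist": [0,0,0,0,0,0,0]}}

```text
clock: 2.93
tool_pos: [0.55, -0.2447, 0.2485]
orientation: [-179.9, -0.0, 84.0]
force: [-1.2, 1.6, 0.9]
opening: 0.0001
```

Request:
{"name": "carry_out", "arguments": {"linear": [[0,0,0.2],[0,0,0.4],[0,0,0.6],[0,0,0.7],[0,0,0.7]], "twist": [0,0,0,0,0]}}

```text
clock: 3.35
tool_pos: [0.5501, -0.2448, 0.2414]
orientation: [-180.0, -0.0, 84.0]
force: [0.7, 0.3, 1.4]
opening: 0.0005
```

Request:
{"name": "carry_out", "arguments": {"linear": [[0,0,0.1],[0,0,0.2],[0,0,0.25],[0,0,0.25],[0,0,0.25]], "twist": [0,0,0,0,0]}}

```text
clock: 3.77
tool_pos: [0.5501, -0.2448, 0.2391]
orientation: [-180.0, -0.0, 84.0]
force: [-1.5, 0.4, 4.8]
opening: 0.0003
```

```bash
python3 - <<'E'
from h import *
o=ctrl.get_obs();print(o['clock'],o['tool_pos'],o['force'])
E
```

```text
3.7667 [ 0.550102   -0.24477944  0.23912822] [-1.46712348  0.37318346  4.78252331]
```

Request:
{"name": "carry_out", "arguments": {"linear": [[0,0,-0.5],[0,0,-2],[0,0,-5],[0,0,-9],[0,0,-13],[0,0,-16.4],[3,-0.5,-16.4],[7,-1.2,-16.4],[11,-2,-16.4],[15,-2.7,-16.4],[19,-3.4,-16.4],[23,-4.2,-16.4]], "twist": [0,0,0,0,0,0,0,-1.5,-3,-4.5,-6,-7.5]}}

```text
clock: 4.77
tool_pos: [0.5316, -0.0101, 0.4035]
orientation: [-180.0, -0.1, 91.6]
force: [2.0, 0.9, -0.8]
opening: 0.0004
```

Request:
{"name": "carry_out", "arguments": {"linear": [[4,-0.2,0],[8,-0.4,0],[12,-0.6,0],[16,-0.8,0],[20,-1,0],[24,-1.2,0],[28,-1.4,0],[32,-1.5,0],[34.7,-1.6,0],[34.7,-1.6,0],[34.7,-1.6,0]], "twist": [-1,-2,-3,-4,-5,-6,-6,-6,-6,-6,-6]}}

```text
clock: 5.68
tool_pos: [0.5056, 0.3379, 0.403]
orientation: [-179.9, -0.0, 97.7]
force: [-0.9, -1.1, -0.6]
opening: 0.0004
```

```bash
python3 - <<'E'
from h import *
import pickle
o=ctrl.get_obs(); im=ctrl.snapshot('wrist'); cv2.imwrite('pics/w2.png',im); pickle.dump(o,open('w2.pkl','wb'))
print(o['tool_pos'],o['orientation'],o['force'])
c=cam('wrist',o)
print(proj(c,(.446,.328,.082)))
s=ctrl.snapshot('scene'); cv2.imwrite('pics/s2.png',cv2.resize(s[220:390,180:340],None,fx=3,fy=3))
E
```

```text
[0.50556519 0.33786248 0.40299722] [-1.79908206e+02 -1.16684114e-02  9.77082098e+01] [-0.91806296 -1.05106254 -0.62097879]
[315.48482167 131.81284949]
```

View pics/w2.png

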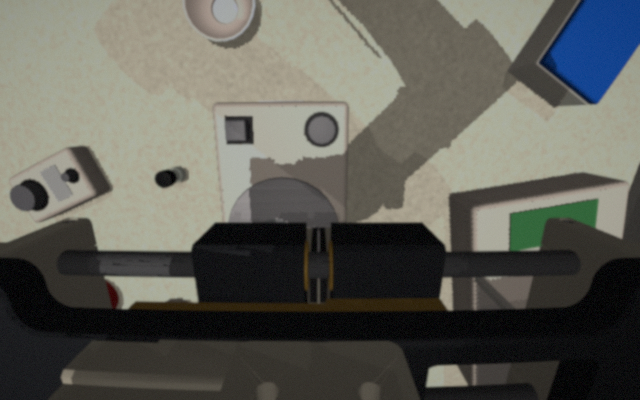

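View pics/s2.png

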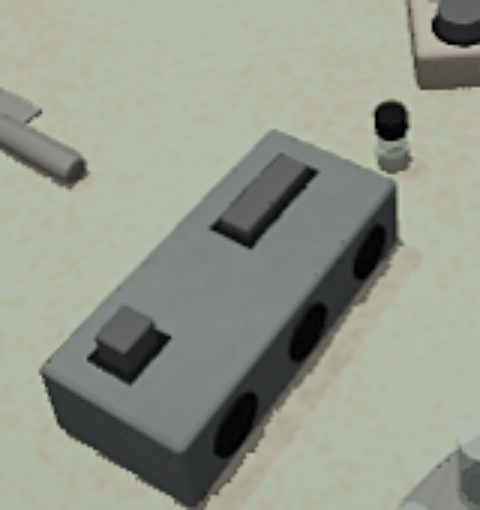

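```bash
python3 - <<'E'
from h import *
import pickle
o=pickle.load(open('w2.pkl','rb'))
c=cam('wrist',o);p=plane(c,(321.5,128.5),.082);print(p,plane(c,(237,129),.082))
t=p-o['tool_pos'];Rm=R.from_euler('xyz',o['orientation'],degrees=True).as_matrix()
print(Rm.T@t)
im=cv2.imread('pics/w2.png');cv2.imwrite('pics/w2a.png',cv2.resize(im[95:165,210:360],None,fx=4,fy=4))
E
```

```text
[0.44183049 0.33373589 0.082     ] [0.45383105 0.24662063 0.082     ]
[ 0.00439394 -0.06319793  0.32109978]
```

View pics/w2a.png

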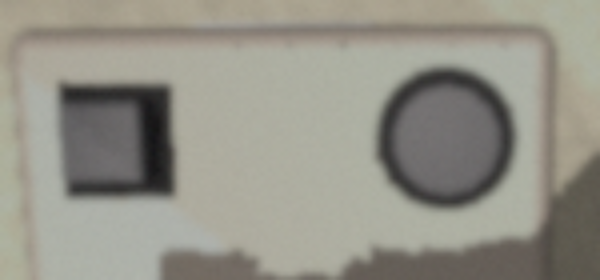

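Request:
{"name": "carry_out", "arguments": {"linear": [[0.2,-3.2,0],[0.4,-6.3,1],[0.4,-6.3,4],[0.4,-6.3,7],[0.4,-6.3,10],[0.4,-6.3,12],[0.4,-6.3,12.6],[0.4,-6.3,12.6],[0.4,-6.3,12.6]], "twist": [0,0,0,0,0,0,0,0,0]}}

```text
clock: 6.53
tool_pos: [0.4433, 0.3313, 0.2786]
orientation: [-180.0, -0.0, 97.5]
force: [0.7, 0.3, -0.1]
opening: 0.0003
```

```bash
python3 - <<'E'
from h import *
o=ctrl.get_obs();print(o['clock'],o['tool_pos'],o['force'])
a=ctrl.snapshot('scene')[60:200,270:430];b=ctrl.snapshot('side')[220:390,210:380]
cv2.imwrite('pics/p2.png',np.hstack([cv2.resize(a,(400,350)),cv2.resize(b,(400,350))]))
E
```

```text
6.5333 [0.44334421 0.33133796 0.27861071] [ 0.68941681  0.33914827 -0.10352274]
```

View pics/p2.png

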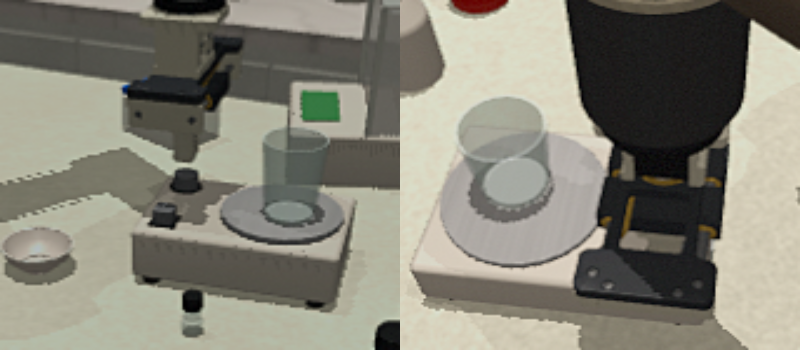

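Request:
{"name": "carry_out", "arguments": {"linear": [[0.2,-0.1,0.8],[0.2,-0.1,1.4],[0.2,-0.1,1.7],[0.2,-0.1,2.0],[0.2,-0.1,2.2],[0.2,-0.1,2.4],[0.2,-0.1,2.6],[0.2,-0.1,2.6]], "twist": [0,0,0,0,0,0,0,0]}}

```text
clock: 7.3
tool_pos: [0.4421, 0.3338, 0.253]
orientation: [180.0, -0.1, 97.6]
force: [-1.2, -0.1, 2.2]
opening: 0.0004
```

Tip at 75 mm; going to about 71 mm.

Request:
{"name": "carry_out", "arguments": {"linear": [[0,0,0.15],[0,0,0.3],[0,0,0.4],[0,0,0.4],[0,0,0.4]], "twist": [0,0,0,0,0]}}

```text
clock: 7.72
tool_pos: [0.4422, 0.3338, 0.2492]
orientation: [179.9, -0.1, 97.6]
force: [-0.8, 0.1, 4.5]
opening: 0.0005
```

Request:
{"name": "carry_out", "arguments": {"linear": [[0,0,-0.5],[0,0,-2],[0,0,-5],[0,0,-9],[0,0,-13],[0,0,-15.4],[-3,1,-15.4],[-7,2.5,-15.4],[-11,4,-15.4],[-15,5.4,-15.4],[-18.5,6.7,-15.4],[-22,8,-15.4]], "twist": [0,0,0,0,0,0,1,2,3,4,5,6]}}

```text
clock: 8.72
tool_pos: [0.5508, 0.1238, 0.4031]
orientation: [179.9, -0.1, 91.5]
force: [0.1, 0.4, -0.5]
opening: 0.0006
```

Request:
{"name": "carry_out", "arguments": {"linear": [[-3.5,1.7,0],[-7,3.4,0],[-10.5,5.1,0],[-14,6.8,0],[-16.5,8.1,0],[-16.5,8.1,0],[-16.5,8.1,0]], "twist": [1.5,1.5,1.5,1.5,1.5,1.5,1.5]}}

```text
clock: 9.3
tool_pos: [0.6365, -0.0406, 0.4021]
orientation: [-180.0, -0.1, 89.9]
force: [-0.5, -0.2, 0.3]
opening: 0.0001
```

```bash
python3 - <<'E'
from h import *
import pickle
o=ctrl.get_obs(); im=ctrl.snapshot('wrist'); cv2.imwrite('pics/w3.png',im); pickle.dump(o,open('w3.pkl','wb'))
print(o['tool_pos'],o['orientation'],o['force'])
c=cam('wrist',o)
print(proj(c,(.576,-.039,.052)))
s=ctrl.snapshot('side'); cv2.imwrite('pics/d3.png',cv2.resize(s[220:390,200:370],None,fx=3,fy=3))
E
```

```text
[ 0.63650426 -0.04060412  0.40207833] [-1.79979990e+02 -1.43920221e-01  8.98515701e+01] [-0.49224379 -0.20594349  0.34557912]
[317.90161558 130.47357108]
```

View pics/w3.png

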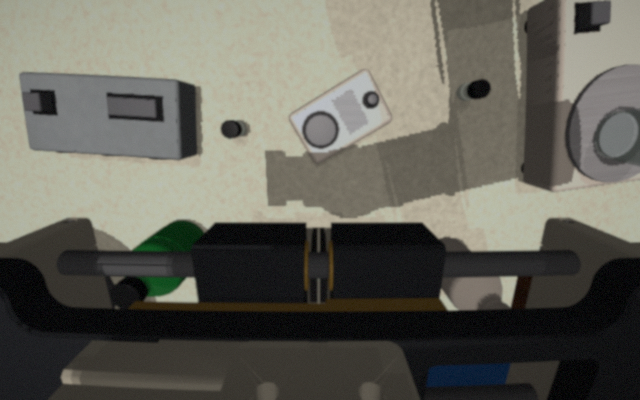

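View pics/d3.png

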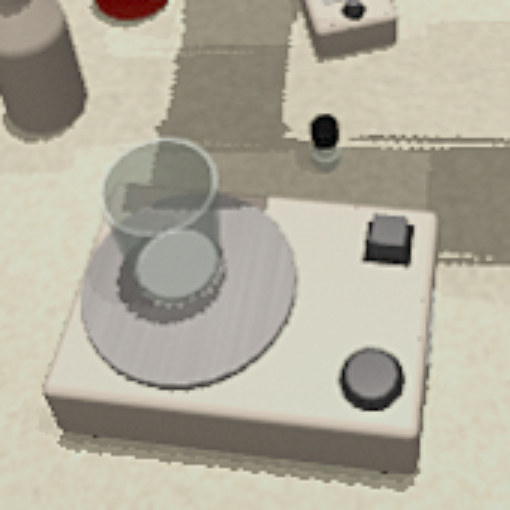

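Request:
{"name": "carry_out", "arguments": {"linear": [[0.3,-3.2,0],[0.5,-6.1,1],[0.5,-6.1,4],[0.5,-6.1,7],[0.5,-6.1,10],[0.5,-6.1,13],[0.5,-6.1,15],[0.5,-6.1,15.7],[0.5,-6.1,15.7],[0.5,-6.1,15.7]], "twist": [0,0,0,0,0,0,0,0,0,0]}}

```text
clock: 10.23
tool_pos: [0.5753, -0.0326, 0.2466]
orientation: [179.9, -0.1, 90.1]
force: [0.2, 0.9, 1.0]
opening: 0.0006
```

```bash
python3 - <<'E'
from h import *
o=ctrl.get_obs();print(o['clock'],o['tool_pos'],o['force'])
a=ctrl.snapshot('scene')[130:270,270:430];b=ctrl.snapshot('side')[140:280,230:390]
cv2.imwrite('pics/p3.png',np.hstack([cv2.resize(a,(400,350)),cv2.resize(b,(400,350))]))
E
```

```text
10.2333 [ 0.57533235 -0.03262899  0.24660257] [0.221359   0.89322582 1.02023953]
```

View pics/p3.png

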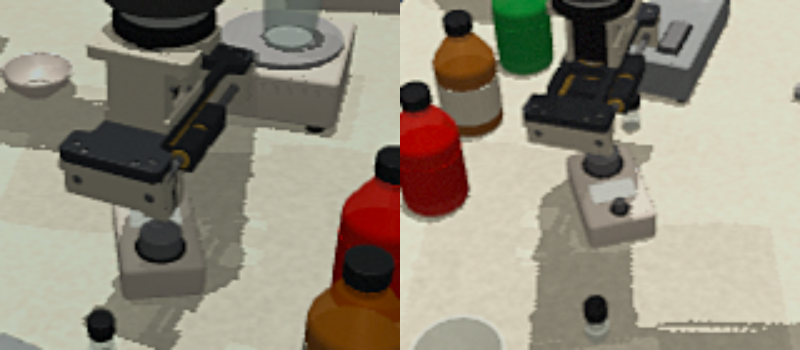

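Request:
{"name": "carry_out", "arguments": {"linear": [[-0.3,0,0.4],[-0.3,0,0.9],[-0.3,0,1.3],[-0.3,0,1.6],[-0.3,0,1.8],[-0.3,0,2.0],[-0.3,0,2.2],[-0.3,0,2.3],[-0.3,0,2.3]], "twist": [0,0,0,0,0,0,0,0,0]}}

```text
clock: 11.08
tool_pos: [0.5757, -0.0359, 0.2242]
orientation: [179.8, -0.2, 90.1]
force: [-1.3, -0.7, 2.5]
opening: 0.0004
```

Tip at 46 mm; 5 mm more.

Request:
{"name": "carry_out", "arguments": {"linear": [[0,0,0.15],[0,0,0.3],[0,0,0.45],[0,0,0.5],[0,0,0.5]], "twist": [0,0,0,0,0]}}

```text
clock: 11.5
tool_pos: [0.5758, -0.0359, 0.2193]
orientation: [179.8, -0.2, 90.1]
force: [-1.3, -0.4, 4.5]
opening: 0.0
```

Tip at 41 mm with 4.5 N, so the key is home. I'll lift straight up.

Request:
{"name": "carry_out", "arguments": {"linear": [[0,0,-0.5],[0,0,-2],[0,0,-5],[0,0,-9],[0,0,-13],[0,0,-17],[0,0,-18],[0,4,-18],[0,6,-18],[0,6,-18],[0,6,-18]], "twist": [0,0,0,0,0,0,0,0,0,0,0]}}

```text
clock: 12.42
tool_pos: [0.6358, -0.0362, 0.3986]
orientation: [179.9, -0.2, 90.0]
force: [0.8, 0.8, 0.0]
opening: 0.0003
```

```bash
python3 - <<'E'
from h import *
o=ctrl.get_obs();print(o['clock'],o['tool_pos'],o['force'])
s=ctrl.snapshot('scene');d=ctrl.snapshot('side');w=ctrl.snapshot('wrist')
cv2.imwrite('pics/f_s.png',s);cv2.imwrite('pics/f_d.png',d);cv2.imwrite('pics/f_w.png',w)
cv2.imwrite('pics/f.png',np.hstack([cv2.resize(s[190:390,180:380],(400,400)),cv2.resize(d[120:380,200:460],(400,400))]))
E
```

```text
12.4167 [ 0.63578223 -0.03623964  0.39857673] [0.76341728 0.76732676 0.002062  ]
```

View pics/f.png

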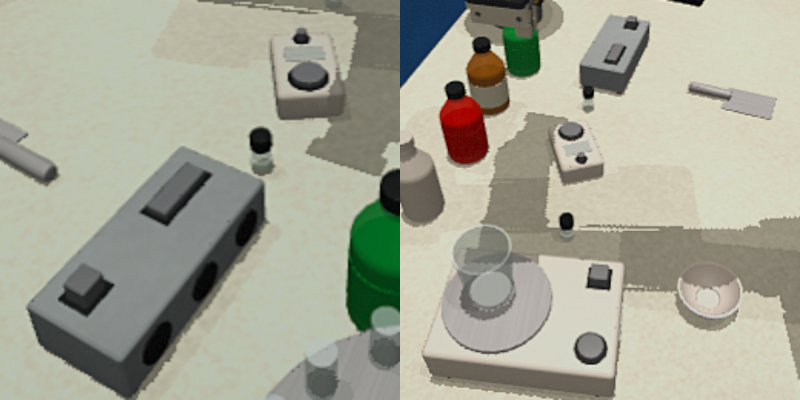

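View pics/f_w.png

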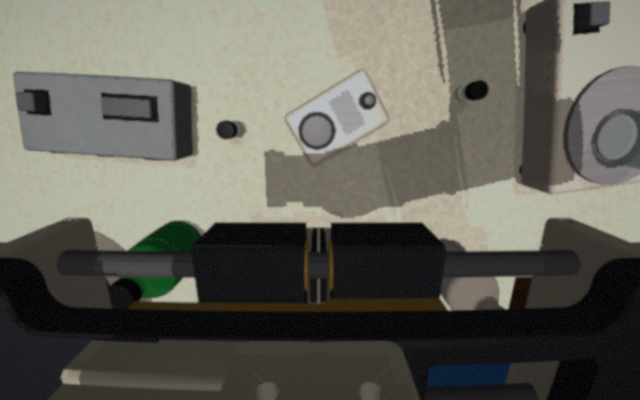

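View pics/f_s.png

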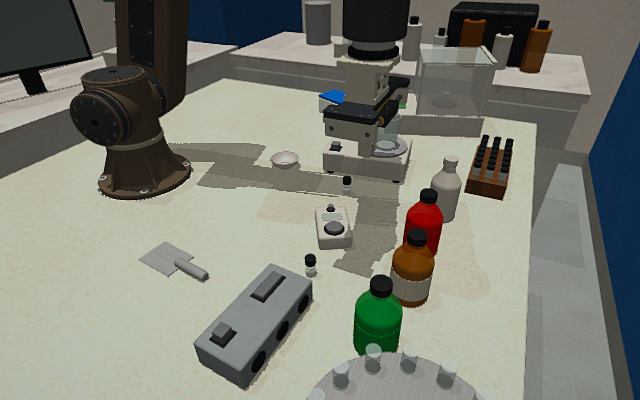

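The bar key (267,284), round key (side view, about 324,346) and large key (334,229) all sit low. The other three keys are still up, and the timer and bystanders haven't moved. The hand is clear.

```bash
python3 -c "
from plant import ctrl
print(ctrl.close_job())"
```

```text
the job is handed in; nothing more can be done
None
```

I pressed the three keys in the required order with closed fingertips: the supply's bar key, the stirrer's round key, then the timer's large key. The job is handed in and reported no verdict.

- **Presses:** Each fingertip ended about 12 mm below the key's fully-up height, reading 4.5 to 4.8 N at the wrist, well under the 25 N limit. The whole run took about 12.5 s.
- **Last pictures:** All three keys show down and the short, square and small keys show up. The timer, vials, beaker, dish, spatula and bottles look unmoved, judged by eye. The hand was about 0.22 m above the bench, touching nothing.
- **A disagreement:** The two fixed cameras differed by about 12 to 18 mm on the key positions. I took the final positions from close wrist-camera views, and the press heights and forces fitted them.

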